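Set the ointment spatula to dry on the upturned mixing bowl

ROBOT

A 7-joint arm with a two-finger parallel gripper is mounted at the origin on the work surface. World frame = base frame: x ahead of the robot, y to its left, z up, the work surface at z = 0. Lengths are in mm, angles in rad, forces in N, time in s.
With the tool pointing down it reaches from about 400 to 925 mm from the base axis. Payload 4.1 kg.
Tool frame: the origin (TCP) lies at the very end of the fingers, on their centre line; the grasp point (between the pads) lies 19 mm behind it; z points along the fingers, y is the line along which they close (so a half turn about z gives the same grasp; the last joint's range is limited). The gripper opens to 85 mm and grips with 20 to 120 N. Pads are 22 mm wide; open, the fingers measure 114 mm over their backs; the gripper's body (76 mm by 85 mm) begins 54 mm behind the grasp point. The pads swing forward as they close: fully open they stand 13 mm farther back than shut.
Start: joints at [-1.372, 0.398, 0.045, 1.537, -0.019, 1.207, -0.051], TCP at [190.701, 621.435, 196.247] pointing down, gripper open.
Joint ranges: [-2.82, 2.82], [-0.49, 2.23], [-1.37, 1.46], [0, 2.46], [-1.36, 4.5], [0.23, 2], [-2.94, 2.94]. Speed limits (rad/s): [2.57, 2.57, 3.14, 3.14, 3.14, 3.14, 3.14].

INTERFACE

Orientations are given as a 3x3 rotation matrix whose columns are the frame's x, y, z axes.
In Python, from rig import robot gives the robot as it stands.
- The arm moves only by the tool step_arm, never from a script. Its arguments are lists of equal length, an entry for each row: "slide": the shift along the tool's x, y, z in mm, a list of three; "rot": the turn, a rotation vector about the tool's x, y, z in rad, a list of three; "grip": the finger opening in mm, from 0 to 85.4. A call has 1 to 12 rows; each row is the pose to reach, as a shift and turn from the pose commanded when the call began, along the tool's axes at that moment; what a row does not reach only later rows make up. A row lasts 1/10 s, in which the tool goes at most 50 mm and 8.59 degrees, less where a joint would pass 70% of its speed; a pose out of reach is approached as far as the arm can. A call with a gripper value outside its range is refused whole. The fingers move at their own pace and stop on an object; the grip force is fixed at half the most. Time passes only in rows, so rows that repeat a pose let the fingers close. It gives the time, the measured TCP pose, the force, the opening and the grip force at its end, in the units of the state.
- robot.state(): the state, without advancing time (a new reading comes with each control period).
- robot.get_image(name): name is "scene" or "side" or "wrist"; returns (picture, depth): 400x640x3 uint8, red, green, blue; 400x640 float32, mm along the optical axis (not along the pixel's ray), 0 where there is no reading.
- robot.get_calibration(name): a dict with "vertical_fov" (degrees; the focal length in pixels is half the picture's height over the tangent of half this angle, whatever the lens; pixels are square), "cx", "cy" (the principal point, pixels), "xyz" and "orientation" of the camera in the world; the wrist camera has in their place "T_tool_cam" (4x4, takes a point from camera to tool coordinates, whose origin is the TCP and whose axes are the flange's). Camera axes: x right, y down, z forward; pixel columns grow to the right and rows downward; lengths in mm; the calibration is good to about 2 mm. A picture is of the moment at which its call begins: read the wrist's pose just before it. get_calibration takes no time and is no camera call.
- robot.finish_job(): hands the job in; it is judged then, once.
The state is a dict: "clock": time; "joints": joint angles; "dq": joint speeds; "joint_torque": joint torques, N m; "ee_pos": TCP position; "eef_rot": TCP orientation; "wrist_force": force on the tool from outside, world axes, zero at the start; "wrist_torque": the same for the moment, N m; "opening": finger opening in mm; "finger_force": force on a finger pad.
Only numpy, scipy, OpenCV 4.12 (cv2) and the standard library are available. Lean on these libraries where they do the work, as an engineer would, in place of code of your own. Each camera call takes 0.05 s, during which the arm holds its last target. There are 200 camera calls.

TASK

First slide the upturned blue mixing bowl along the counter until its whole rim stands on the round green drying mat. Then pick up the ointment spatula, dip the end of its blade well into the steel rinse pot, and lay it right way up and about level across the top of the bowl, so that it stays balanced there by itself, touching nothing else, with the bowl still standing on the mat. Do not tip the bowl over, and leave the pot and everything else where they stand.

Things in the scene. Friction and masses are not known exactly. Their poses are not given: they have to be found in the camera images.
- mat: round green drying mat, flat on the counter and flush with it (nothing catches on it), 180 mm diameter; origin at its centre
- bowl: small deep blue ceramic mixing bowl standing upside down, about 0.35 kg, 91 mm tall: a round foot flange (its rim) of 110 mm diameter and 10 mm height on the counter, above it a wall of 90 mm diameter up to 46 mm height, then a half ball of 45 mm radius as its top. Too wide to grasp; origin at the centre of its underside, z up
- bowl_top (a point): highest point of the bowl's domed top, on its axis, 91 mm above the counter
- spatula: ointment spatula, 200 mm long, 90 g, flat underside throughout. Black handle 100 long, 20 wide, 12 mm thick; steel blade 100 long, 26 wide, 3 mm thick. Origin on the underside at the balance point (centre of mass), under the yellow band, 20 mm from the handle's blade end; x points to the blade tip (x = +120 mm; handle's end at -80 mm), z up through the handle's top face
- spatula_tip (a point): middle of the end of the spatula's blade, 120 mm from the balance point
- spatula_end (a point): middle of the end of the spatula's handle, 80 mm from the balance point
- pot: steel rinse pot, open, 92 mm outer and 86 mm inner diameter at the rim, 50 mm tall, floor 5 mm thick; origin at the centre of its underside, z up
- pot_rim (a point): centre of the pot's mouth, at rim height, 50 mm above the counter
- ointment_jar: closed white jar, 76 mm diameter, 55 mm tall; a bystander, origin at the centre of its underside
- pill_bottle: closed amber jar, 52 mm diameter, 85 mm tall; a bystander, origin at the centre of its underside
- pill_bottle2: closed amber jar, 48 mm diameter, 75 mm tall; a bystander, origin at the centre of its underside
- carton: white carton with an orange band, 50 x 110 x 45 mm; a bystander, origin at the centre of its underside
- tray: white open counting tray, 120 x 170 x 25 mm; a bystander, origin at the centre of its underside
There are look-alikes about, which are no part of the job. Leave any brown or pink look-alike of the spatula alone.

How it is judged (in metres and radians):
On the way, in this order (a step that is already met when the one before it is completed fails the run):
1. the bowl stands upright with its whole rim on the mat (axis within 35 mm of the mat's centre), before the spatula is dipped (horizontal distance between bowl and mat below 0.035 m and angle between bowl's own z axis and vertical below 0.1 rad and linear speed of bowl below 0.02 m/s), for 0.2 s.
2. the spatula, held in the fingers, has the end of its blade inside the pot, at least 8 mm below the rim (horizontal distance between spatula_tip and pot_rim below 0.043 m and z of spatula_tip in the frame of pot_rim below -0.008 m and contact force between the fingers and spatula above 0.5 N), for 0.1 s.
3. the spatula rests on the bowl's top with no finger on it (contact force between spatula and bowl above 0.2 N and contact force between the fingers and spatula below 0.05 N and height (world z) of spatula above 0.08 m), for 0.3 s.
At the end, for the whole second after the job is handed in: Bowl upright on the mat, axis within 35 mm of the mat's centre; spatula right way up, within 17 degrees of level, resting on the bowl's top, its balance point within 25 mm of the highest point, both ends free in the air, still but for slight rocking (below 0.05 m/s and 0.8 rad/s) (all of step 1 and distance between spatula and bowl_top below 0.025 m and angle between spatula's own z axis and vertical below 0.3 rad and contact force between spatula and bowl above 0.2 N and height (world z) of each of spatula_tip, spatula_end above 0.05 m and linear speed of spatula below 0.05 m/s and angular speed of spatula below 0.8 rad/s); the robot touches nothing.
It fails at once if the bowl is tipped by more than 0.4 rad (angle between bowl's own z axis and vertical above 0.4 rad).
It fails at once if the pot is moved by more than 40 mm or tipped (distance of pot from where it was at the start of the episode above 0.04 m or angle between pot's own z axis and vertical above 0.4 rad).
It fails at once if a bystander is moved by more than 30 mm (distance of any of ointment_jar, pill_bottle, pill_bottle2, carton, tray from where it was at the start of the episode above 0.03 m).
It also fails if it takes over 64 s, if anything falls off the work surface, if the arm or the gripper's body presses on something with over 40 N, if the wrist force passes 120 N, or if a joint passes its speed limit or range.

## Working session

There is one attempt and no reset: what is moved stays moved. The work goes in short steps, Python scripts to look and compute and a tool call to move; the robot and the scene stay as the last step left them, time stands still between calls to the robot, and variables do not carry over. Pictures are saved under pics/ and viewed, at most 10 in all, crops included, and the job is handed in when it is done.

Besides the shell and the picture viewer there is one more tool, called after ">>>" as name(argument=value, ...) on one line, values as JSON. step_arm: Moves the arm, as the interface text tells. Its arguments: {"type":"object","properties":{"slide":{"type":"array","items":{"type":"array","items":{"type":"number"}}},"rot":{"type":"array","items":{"type":"array","items":{"type":"number"}}},"grip":{"type":"array","items":{"type":"number"}}},"required":["slide","rot","grip"]}

```bash
mkdir -p pics
cat > h.py <<'E'
import numpy as np, cv2
from rig import robot
def cam(name):
    s=robot.state(); im,d=robot.get_image(name); c=robot.get_calibration(name)
    f=200/np.tan(np.radians(c["vertical_fov"])/2)
    if name=="wrist":
        T=np.eye(4);T[:3,:3]=s["eef_rot"];T[:3,3]=s["ee_pos"];T=T@np.array(c["T_tool_cam"])
    else:
        T=np.eye(4);T[:3,:3]=c["orientation"];T[:3,3]=c["xyz"]
    v,u=np.mgrid[0:400,0:640]
    P=np.stack([(u-c["cx"])/f*d,(v-c["cy"])/f*d,d],-1)@T[:3,:3].T+T[:3,3]
    P[d==0]=np.nan
    return im,d,P,T,f,c
def save(n,im,): cv2.imwrite("pics/"+n,cv2.cvtColor(im,cv2.COLOR_RGB2BGR))
E
python3 - <<'E'
from h import *
s=robot.state()
for k in s: print(k,np.round(s[k],3).tolist())
for n in("scene","side"):
    im,d,P,T,f,c=cam(n); save(n+"0.png",im); np.savez(n+"0.npz",im=im,P=P); print(n,f,c)
E
```

```text
clock 0.0
joints [-1.372, 0.399, 0.045, 1.538, -0.019, 1.207, -0.051]
dq [-0.0, -0.002, 0.001, -0.0, -0.0, -0.001, 0.0]
joint_torque [0.0, -47.512, 1.365, -25.422, 0.012, 0.009, 0.0]
ee_pos [190.496, 620.691, 195.161]
eef_rot [[-0.956, 0.293, -0.0], [0.293, 0.956, -0.002], [-0.0, -0.002, -1.0]]
wrist_force [0.115, -0.459, 0.147]
wrist_torque [-0.006, 0.005, -0.043]
finger_force 0.0
opening 85.394
scene 451.6439087076127 {'vertical_fov': 47.77008719625026, 'cx': 312.2546312338469, 'cy': 200.06642575052447, 'xyz': array([1018.90891714,  675.63979564, 1195.04081874]), 'orientation': array([[-0.83576497,  0.42040009, -0.35321478],
       [ 0.54889464,  0.65670694, -0.51715633],
       [ 0.01454603, -0.62609884, -0.77960801]])}
side 502.83408894186203 {'vertical_fov': 43.37993409559421, 'cx': 321.8634455347412, 'cy': 192.97141481590526, 'xyz': array([ 233.35042525, 1057.30133839, 1155.39624616]), 'orientation': array([[-0.97241375, -0.15169975,  0.17719672],
       [-0.23296488,  0.66996545, -0.70489266],
       [-0.01178364, -0.72672793, -0.68682433]])}
```

View pics/scene0.png

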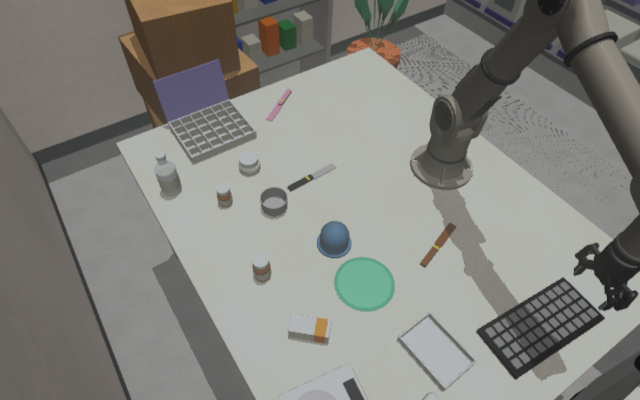

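View pics/side0.png

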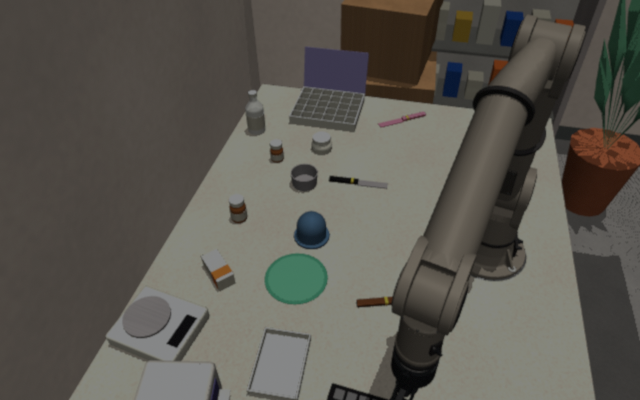

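The scene shows three spatula candidates: black handle with steel blade and yellow band at (312,177), pink at (279,105) and brown at (438,245). By the description I choose the black one at (312,177). The bowl is at (335,238), the mat at (364,283) and the pot at (274,201).

```bash
python3 - <<'E'
from h import *
for n,boxes in (("scene",dict(mat=(325,250,405,315),bowl=(312,215,358,260),spat=(284,158,342,195),pot=(255,183,295,220),jar=(235,148,263,175),pb=(213,180,235,210),pb2=(250,252,274,284),carton=(284,310,335,346),tray=(395,310,478,392))),("side",dict(mat=(260,250,332,305),bowl=(290,205,332,250),spat=(325,170,392,192),pot=(286,160,322,192)))):
    z=np.load(n+"0.npz"); im=z["im"];P=z["P"]
    hsv=cv2.cvtColor(im,cv2.COLOR_RGB2HSV)
    for k,(a,b,c,d) in boxes.items():
        p=P[b:d,a:c].reshape(-1,3);h=hsv[b:d,a:c].reshape(-1,3).astype(int)
        if k=="mat": m=(h[:,0]>60)&(h[:,0]<90)&(h[:,1]>90)
        elif k=="bowl": m=(h[:,0]>95)&(h[:,0]<125)&(h[:,1]>90)
        elif k=="spat": m=(p[:,2]>1.5)&(p[:,2]<30)
        else: m=p[:,2]>8
        q=p[m]; q=q[~np.isnan(q[:,0])]
        print(n,k,len(q),"mean",q.mean(0).round(1),"min",np.percentile(q,1,axis=0).round(1),"max",np.percentile(q,99,axis=0).round(1))
        if k=="mat":
            print("  circ",cv2.minEnclosingCircle(q[:,:2].astype(np.float32)))
        if k=="bowl":
            # sphere+ fit dome
            t=q[q[:,2]>48]; A=np.c_[2*t,np.ones(len(t))]; x=np.linalg.lstsq(A,(t**2).sum(1),rcond=None)[0]; print("  sphere",x[:3].round(1),np.sqrt(x[3]+x[:3]@x[:3]))
        if k=="pot":
            t=q[q[:,2]>44];print("  rim",cv2.minEnclosingCircle(t[:,:2].astype(np.float32)),t[:,2].max())
        if k=="spat":
            hh=h[m][~np.isnan(p[m][:,0])]
            dark=q[hh[:,2]<60]; ye=q[(hh[:,0]>18)&(hh[:,0]<35)&(hh[:,1]>110)]
            print("  dark",dark.mean(0),len(dark)," yellow",ye.mean(0),len(ye)); print("  rect",cv2.minAreaRect(q[:,:2].astype(np.float32)))
E
python3 - <<'E'
import cv2
a=cv2.imread('pics/scene0.png')[140:265,220:400]
cv2.imwrite('pics/crop0.png',cv2.resize(a,None,fx=4,fy=4,interpolation=cv2.INTER_CUBIC))
E
```

```text
scene mat 1584 mean [516.5 227.6   0. ] min [437.7 145.   -5.6] max [604.3 311.7   5.7]
  circ ((521.3621215820312, 228.18524169921875), 88.99500274658203)
scene bowl 17 mean [518.   94.9  46.3] min [491.1  66.3   6.6] max [531.8 117.3  91.1]
  sphere [524.5  72.5  87.3] 7.209515190330066
scene spat 502 mean [ 425.5 -205.7    5.1] min [ 307.8 -317.5    1.5] max [ 522.9 -100.7   14.5]
  dark [nan nan nan] 0  yellow [ 439.92337804 -203.83420599    9.27432658] 9
  rect ((415.89788818359375, -207.01246643066406), (174.00758361816406, 207.09140014648438), 57.932525634765625)
scene pot 483 mean [ 593.7 -166.4   29.8] min [ 500.6 -206.9    8.3] max [ 644.8 -116.4   51.3]
  rim ((600.8589477539062, -161.7254638671875), 47.94349670410156) 54.204499999288146
scene jar 409 mean [ 592.5 -347.5   41.2] min [ 555.9 -387.1    9.6] max [ 624.1 -320.5   58.9]
scene pb 298 mean [ 732.5 -256.1   51.7] min [ 709.1 -285.7   10. ] max [ 752.7 -241.    77.7]
scene pb2 421 mean [764.7  52.6  62.1] min [738.7  22.5  11.2] max [786.2  69.7  87.8]
scene carton 947 mean [742.4 272.   39.9] min [689.7 220.3   9.
[... 272 characters left out ...]
e bowl 935 mean [511.   89.7  51.4] min [469.5  47.9   5.8] max [562.6 117.9  92.6]
  sphere [518.5  67.4  50.8] 40.69049851300179
side spat 786 mean [ 425.2 -209.     5.6] min [ 314.4 -281.9    1.6] max [ 538.  -145.1   17.1]
  dark [ 475.66946664 -197.3077635    10.87963963] 132  yellow [ 443.59396565 -200.17372722   11.90746195] 23
  rect ((422.24591064453125, -213.19375610351562), (231.0899658203125, 113.9598388671875), 12.767061233520508)
side pot 523 mean [ 603.9 -165.7   31.5] min [ 559.5 -210.2    8.4] max [ 646.5 -117.1   54. ]
  rim ((605.2382202148438, -161.82296752929688), 49.61289978027344) 56.06911496111093<stdin>:23: RuntimeWarning: Mean of empty slice.
  ret = um.true_divide(
```

View pics/crop0.png

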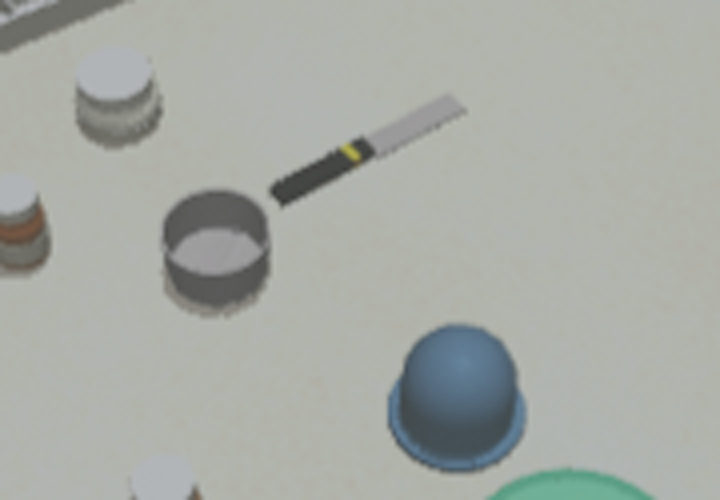

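The crop confirms it: black handle nearest the pot, yellow band at about (350,152) in the crop, steel blade to the upper right. Next I refine the bowl and spatula positions.

Run:
```python
from h import *
from scipy.optimize import least_squares as LS
for n,bb,sb in (("scene",(312,215,358,260),(284,158,342,192)),("side",(290,205,332,250),(325,170,392,192))):
    z=np.load(n+"0.npz"); im=z["im"];P=z["P"]; hsv=cv2.cvtColor(im,cv2.COLOR_RGB2HSV).astype(int)
    a,b,c,d=bb; q=P[b:d,a:c].reshape(-1,3); q=q[q[:,2]>52]
    r=LS(lambda x:np.linalg.norm(q-x,axis=1)-45,[515,70,46],loss="soft_l1"); print(n,"bowl",r.x.round(1),len(q),r.cost/len(q))
    a,b,c,d=sb; p=P[b:d,a:c].reshape(-1,3);h=hsv[b:d,a:c].reshape(-1,3)
    print(" V percentiles",np.percentile(h[:,2],[2,10,20,50]))
    m=(h[:,2]<np.percentile(h[:,2],50)-60)&(p[:,2]>5)&(p[:,2]<22)&(p[:,0]<535); dk=p[m]
    y=p[(h[:,0]>18)&(h[:,0]<35)&(h[:,1]>90)]; 
    print(" dark",len(dk),dk.mean(0).round(1),cv2.minAreaRect(dk[:,:2].astype(np.float32))," yellow",y.mean(0).round(1),len(y))
    bl=p[(p[:,0]<415)&(p[:,2]>1)&(h[:,2]<np.percentile(h[:,2],50)-15)&(p[:,2]<12)]; print(" blade",len(bl),bl.mean(0).round(1),np.percentile(bl,[2,98],axis=0).round(0).tolist())
```

```text
scene bowl [516.5  65.9  44.4] 568 1.0262682914745354
 V percentiles [ 70. 144. 168. 180.]
 dark 128 [ 476.7 -198.7   10.2] ((473.0618896484375, -199.37112426757812), (100.44245910644531, 24.077669143676758), 1.717860221862793)  yellow [ 441.4 -204.     9.4] 14
 blade 81 [ 369.5 -204.7    3.4] [[328.0, -219.0, 1.0], [413.0, -191.0, 7.0]]
side bowl [519.6  63.8  46.3] 571 1.1747784787959834
 V percentiles [ 11.  69. 105. 133.]
 dark 121 [ 475.5 -197.9   12. ] ((473.3054504394531, -199.5658416748047), (97.89744567871094, 25.48343849182129), 1.0197945833206177)  yellow [ 443.2 -199.9   11.3] 25
 blade 138 [ 370.3 -204.4    4.5] [[328.0, -220.0, 1.0], [413.0, -189.0, 9.0]]
```

```bash
cat >> h.py <<'E'
from scipy.spatial.transform import Rotation as Ro
def want(xyz,xdir_deg,pitch=0,s=None):
    """shift/turn to reach TCP xyz, tool z down, tool x at azimuth xdir; then turned by pitch about tool y"""
    s=s or robot.state(); R=np.array(s["eef_rot"]); a=np.radians(xdir_deg)
    x=np.array([np.cos(a),np.sin(a),0]);z=np.array([0,0,-1.]);G=np.c_[x,np.cross(z,x),z]@Ro.from_rotvec([0,pitch,0]).as_matrix()
    print("slide",(R.T@(np.array(xyz)-s["ee_pos"])).round(1).tolist(),"rot",Ro.from_matrix(R.T@G).as_rotvec().round(3).tolist())
E
python3 -c "
from h import *
want([518,-50,150],90)"
```

```text
slide [-509.8, -545.2, 46.3] rot [-0.001, 0.001, 1.273]
```

>>> step_arm(slide=[[-507,-536,45],[-507,-536,45],[-507,-536,45],[-507,-536,45],[-507,-536,45],[-507,-536,45],[-507,-536,45],[-507,-536,45],[-507,-536,45],[-507,-536,45],[-507,-536,45],[-507,-536,45]], rot=[[0,0,1.274],[0,0,1.274],[0,0,1.274],[0,0,1.274],[0,0,1.274],[0,0,1.274],[0,0,1.274],[0,0,1.274],[0,0,1.274],[0,0,1.274],[0,0,1.274],[0,0,1.274]], grip=[50,50,50,50,50,50,50,50,50,50,50,50])

```text
clock: 1.3
ee_pos: [456.8, 83.0, 159.6]
eef_rot: [[0.0, 1.0, 0.0], [1.0, -0.0, 0.001], [0.001, 0.0, -1.0]]
wrist_force: [1.1, 1.1, -0.3]
opening: 50.1
finger_force: 0.0
```

>>> step_arm(slide=[[-138,61,10],[-138,61,10],[-138,61,10],[-138,61,10],[-138,61,10],[-138,61,60],[-138,61,100],[-138,61,135],[-138,61,152],[-138,61,152],[-138,61,152]], rot=[[0,0.15,0],[0,0.3,0],[0,0.3,0],[0,0.3,0],[0,0.3,0],[0,0.3,0],[0,0.3,0],[0,0.3,0],[0,0.3,0],[0,0.3,0],[0,0.3,0]], grip=[50,50,50,50,50,50,50,50,50,50,50])

```text
clock: 2.4
ee_pos: [518.2, -53.3, 8.6]
eef_rot: [[0.0, 1.0, 0.002], [0.955, -0.001, 0.295], [0.295, 0.001, -0.955]]
wrist_force: [0.6, -0.6, 0.5]
opening: 49.6
finger_force: 0.0
```

>>> step_arm(slide=[[9,0,2.8],[18,0,5.6],[27,0,8.3],[36,0,11.1],[45,0,13.9],[54,0,16.7],[63,0,19.5],[72,0,22.2],[81,0,25],[90,0,27.8],[99,0,30.6],[108,0,33.4]], rot=[[0,0,0],[0,0,0],[0,0,0],[0,0,0],[0,0,0],[0,0,0],[0,0,0],[0,0,0],[0,0,0],[0,0,0],[0,0,0],[0,0,0]], grip=[50,50,50,50,50,50,50,50,50,50,50,50])

```text
clock: 3.6
ee_pos: [517.5, 59.7, 7.6]
eef_rot: [[0.002, 1.0, 0.001], [0.956, -0.002, 0.295], [0.295, 0.0, -0.956]]
wrist_force: [0.9, -2.6, 0.0]
opening: 50.3
finger_force: 1.4
```

```bash
cat >> h.py <<'E'
from scipy.optimize import least_squares as LS
def bowl(n,guess):
    im,d,P,*_=cam(n); hsv=cv2.cvtColor(im,cv2.COLOR_RGB2HSV)
    q=P[(P[...,2]>52)&(P[...,2]<96)&(np.hypot(P[...,0]-guess[0],P[...,1]-guess[1])<75)&(hsv[...,0]>95)&(hsv[...,0]<125)&(hsv[...,1]>70)]
    r=LS(lambda x:np.linalg.norm(q-x,axis=1)-45,[*guess,46],loss="soft_l1"); print(n,"bowl",r.x.round(1),len(q)); return im
E
python3 -c "
from h import *
bowl('side',[518,120]);im=bowl('scene',[518,120]);save('scene1.png',im[150:330,220:470])
print(robot.state()['ee_pos'])"
```

```text
side bowl [519.4  94.1  46.6] 549
scene bowl [516.   99.   44.4] 531
[517.26365093  61.94586676   7.70686555]
```

View pics/scene1.png

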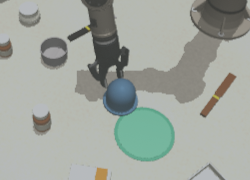

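Both fingers straddle the bowl at about (120,80) in this crop. It moves straight toward the mat at (145,132).

>>> step_arm(slide=[[9,0,2.8],[20,0.5,6.2],[32,1,9.9],[44,1.5,13.6],[56,2,17.3],[68,2.5,21],[80,3,24.7],[92,3.5,28.4],[104,4,32.1],[114,4,35.2],[120,4,37.1],[124,4,38.3]], rot=[[0,0,0],[0,0,0],[0,0,0],[0,0,0],[0,0,0],[0,0,0],[0,0,0],[0,0,0],[0,0,0],[0,0,0],[0,0,0],[0,0,0]], grip=[50,50,50,50,50,50,50,50,50,50,50,50])

```text
clock: 4.9
ee_pos: [521.5, 190.2, 7.7]
eef_rot: [[0.0, 1.0, 0.0], [0.955, -0.0, 0.296], [0.296, -0.0, -0.955]]
wrist_force: [-0.5, -3.2, -0.5]
opening: 50.2
finger_force: 1.4
```

```bash
python3 -c "
from h import *
bowl('side',[518,225]);im=bowl('scene',[518,225])
print(robot.state()['ee_pos'])"
```

```text
side bowl [522.5 224.7  46.4] 649
scene bowl [519.8 227.4  44.4] 621
[521.39026358 190.48651998   7.78722368]
```

>>> step_arm(slide=[[-20,0,-6],[-57,0,-18],[-76,0,-24],[-61,0,-72],[-47,0,-119],[-32,0,-167],[-32,0,-167]], rot=[[0,0,0],[0,0,0],[0,0,0],[0,0,0],[0,0,0],[0,0,0],[0,0,0]], grip=[50,50,50,50,50,50,50])

```text
clock: 5.7
ee_pos: [526.7, 110.3, 165.1]
eef_rot: [[-0.002, 1.0, 0.013], [0.954, -0.002, 0.3], [0.3, 0.013, -0.954]]
wrist_force: [0.2, -0.1, 0.1]
opening: 49.9
finger_force: 0.0
```

```bash
python3 -c "
from h import *
print(robot.state()['ee_pos'])
want([472,-199,170],3)"
```

```text
[526.74391318 110.25159295 165.12200635]
slide [-293.4, -54.1, -98.3] rot [-0.221, -0.254, 1.506]
```

>>> step_arm(slide=[[-293,-54,-98],[-293,-54,-98],[-293,-54,-98],[-293,-54,-98],[-293,-54,-98],[-293,-54,-98],[-293,-54,-98],[-293,-54,-98],[-293,-54,-98],[-293,-54,-98],[-293,-54,-98],[-293,-54,-98]], rot=[[-0.221,-0.254,1.506],[-0.221,-0.254,1.506],[-0.221,-0.254,1.506],[-0.221,-0.254,1.506],[-0.221,-0.254,1.506],[-0.221,-0.254,1.506],[-0.221,-0.254,1.506],[-0.221,-0.254,1.506],[-0.221,-0.254,1.506],[-0.221,-0.254,1.506],[-0.221,-0.254,1.506],[-0.221,-0.254,1.506]], grip=[50,50,50,50,50,50,50,50,50,50,50,50])

```text
clock: 6.9
ee_pos: [467.7, -197.9, 164.3]
eef_rot: [[0.998, 0.055, -0.014], [0.055, -0.998, -0.004], [-0.014, 0.004, -1.0]]
wrist_force: [-0.5, -0.2, -0.3]
opening: 50.2
finger_force: 0.0
```

```bash
cat >> h.py <<'E'
E
python3 -c "
from h import *
s=robot.state();print(s['joints'],s['ee_pos'],s['eef_rot'])
im,d,P,*_=cam('wrist');save('w0.png',im);np.savez('w0.npz',im=im,P=P)
want([472,-199,100],3)"
```

```text
[-0.64619603  0.39548347  1.20589499  1.9212863  -0.39988829  1.11598442
 -0.79663355] [ 467.67787676 -197.91143304  164.28118871] [[ 0.99840157  0.05479775 -0.01383882]
 [ 0.05474126 -0.99849075 -0.00442914]
 [-0.01406064  0.0036645  -0.99989443]]
slide [5.5, 0.6, 64.3] rot [0.004, 0.014, 0.002]
```

View pics/w0.png

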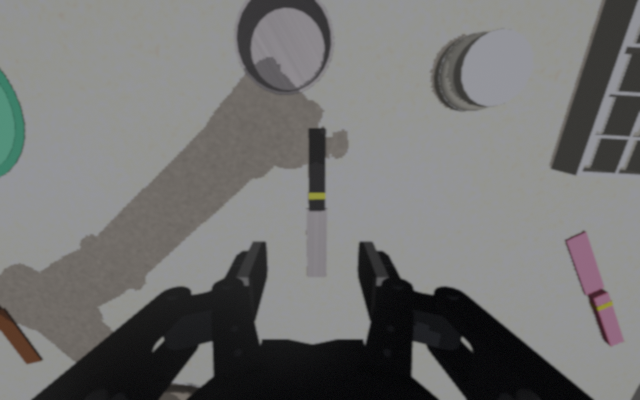

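Wrist view: handle top at (317,128), yellow band at (317,196), blade tip at (317,277), pot mouth around (284,45).

```bash
python3 -c "
from h import *
z=np.load('w0.npz');P=z['P'];im=z['im'];hsv=cv2.cvtColor(im,cv2.COLOR_RGB2HSV).astype(int)
m=(hsv[...,0]>18)&(hsv[...,0]<35)&(hsv[...,1]>110);m[:,:290]=0;m[:,345:]=0;print('band',np.nanmean(P[m],0),m.sum())
for v in (129,135,150,170,185,205,220,240,260,274): 
  r=P[v,295:340];k=r[:,2]>2; print(v,np.round(np.nanmean(r[k],0),1),k.sum())
"
```

```text
band [ 443.98198608 -204.37952845   13.37358613] 117
129 [ 522.3 -197.3   11. ] 21
135 [ 515.9 -200.5   12.2] 19
150 [ 498.6 -199.3   10.7] 21
170 [ 475.3 -207.7   11. ] 20
185 [ 456.6 -205.5   10.6] 23
205 [ 430.9 -205.9   10.8] 22
220 [ 408.1 -209.1    3.9] 28
240 [ 379.8 -211.4    4.1] 23
260 [ 350.1 -214.2    4.2] 23
274 [ 328.  -212.2    4.2] 25
```

>>> step_arm(slide=[[5,3.4,10],[5,3.4,50],[5,3.4,90],[5,3.4,120],[5,3.4,140],[5,3.4,152],[5,3.4,158],[5,3.4,161],[5,3.4,162],[5,3.4,162],[5,3.4,162]], rot=[[0.004,0.014,0],[0.004,0.014,0],[0.004,0.014,0],[0.004,0.014,0],[0.004,0.014,0],[0.004,0.014,0],[0.004,0.014,0],[0.004,0.014,0],[0.004,0.014,0],[0.004,0.014,0],[0.004,0.014,0]], grip=[50,50,50,50,50,50,50,50,50,50,50])

```text
clock: 8.05
ee_pos: [470.9, -203.3, 3.4]
eef_rot: [[0.999, 0.053, 0.002], [0.053, -0.999, -0.001], [0.002, 0.001, -1.0]]
wrist_force: [-0.8, 0.3, 0.5]
opening: 49.6
finger_force: 0.0
```

>>> step_arm(slide=[[0,0,1.5],[0,0,1.5],[0,0,1.5],[0,0,1.5],[0,0,1.5],[0,0,1.5],[0,0,1.5],[0,0,1.5]], rot=[[0,0,0],[0,0,0],[0,0,0],[0,0,0],[0,0,0],[0,0,0],[0,0,0],[0,0,0]], grip=[50,35,20,15,15,15,15,15])

```text
clock: 8.85
ee_pos: [470.3, -203.2, 1.3]
eef_rot: [[0.999, 0.053, 0.001], [0.053, -0.999, -0.0], [0.001, 0.0, -1.0]]
wrist_force: [-0.8, 0.6, 0.1]
opening: 15.3
finger_force: 0.0
```

```bash
python3 -c "
from h import *
im,*_=cam('wrist');save('w1.png',im);s=robot.state();print(s['opening'],s['finger_force'],s['wrist_force'])"
```

```text
14.552416804927285 0.0 [ 0.72507586 -0.18360219  0.18615093]
```

View pics/w1.png

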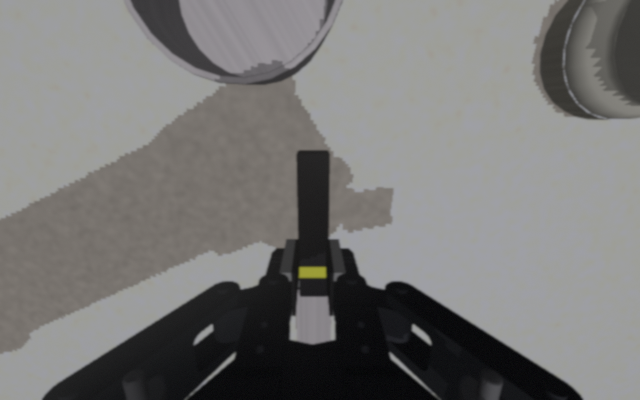

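The handle is between the fingers with narrow gaps and the yellow band shows at (313,272). It isn't pinched yet, so I close fully.

>>> step_arm(slide=[[0,0,0],[0,0,0],[0,0,0],[0,0,0],[0,0,0],[0,0,0]], rot=[[0,0,0],[0,0,0],[0,0,0],[0,0,0],[0,0,0],[0,0,0]], grip=[10,0,0,0,0,0])

```text
clock: 9.5
ee_pos: [470.3, -203.2, 1.3]
eef_rot: [[0.999, 0.053, 0.001], [0.053, -0.999, -0.0], [0.001, 0.0, -1.0]]
wrist_force: [1.0, 0.3, -0.3]
opening: -0.3
finger_force: 0.0
```

Run:
```python
from h import *
im,d,P,T,f,c=cam('wrist')
print(np.round(c['T_tool_cam'],3).tolist())
s=robot.state()
def pr(X): q=T[:3,:3].T@(np.array(X)-T[:3,3]); return (q[:2]/q[2]*f+[c['cx'],c['cy']]).round(0),q[2].round(0)
print('tcp',pr(s['ee_pos']),'band',pr([443,-203,12]),'end',pr([522,-198,12]))
im2,_,P2,*_=cam('side'); im3=im.copy()
o=np.hstack([im[100:400,170:470],cv2.resize(im2[140:240,290:420],(390,300),interpolation=cv2.INTER_CUBIC)]);save('cmp.png',o)
for v in (155,180,200,220,240,260,272,290,310,330): print(v,P[v,313].round(1),d[v,313])
```

```text
[[0.0, -0.953, -0.301, 77.455], [1.0, -0.0, 0.0, -0.536], [-0.0, -0.301, 0.953, -178.773], [0.0, 0.0, 0.0, 1.0]]
tcp (array([313., 229.]), np.float64(194.0)) band (array([310., 272.]), np.float64(192.0)) end (array([309., 155.]), np.float64(168.0))
155 [ 522.3 -200.5   12.4] 167.55849
180 [ 507.4 -201.3   13.5] 170.97154
200 [ 494.9 -202.    14. ] 174.29822
220 [ 481.2 -202.7   12.7] 179.68063
240 [ 481.8 -202.6   43. ] 150.5559
260 [ 482.5 -202.4   65.3] 129.14151
272 [ 482.  -202.4   74.5] 120.50058
290 [ 473.9 -202.9   75.7] 121.79438
310 [ 463.5 -203.4   75.5] 125.05333
330 [ 388.2 -207.8    4.5] 215.50136
```

View pics/cmp.png

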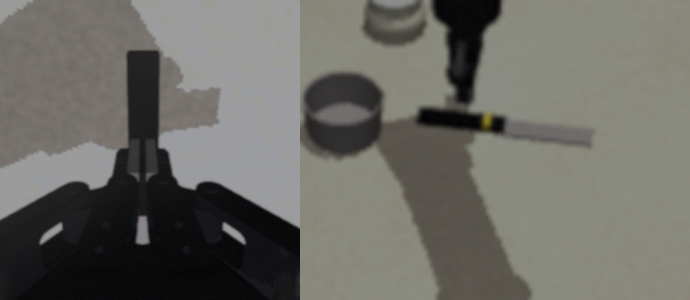

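The full-width view shows the closed fingertips above the handle, around (310,240), so they shut on top of it. I measure where the tips really are.

Run:
```python
from h import *
s=robot.state();print(s['ee_pos'],s['wrist_force'],s['opening'])
im,d,P,T,f,c=cam('wrist')
for u in (303,308,320,325):
    print(u,[(v,P[v,u].round(0).tolist()) for v in range(228,262,4)])
i2,d2,P2,*_=cam('side')
# side: fingers points above handle
m=(np.abs(P2[...,0]-471)<25)&(np.abs(P2[...,1]+203)<30)&(P2[...,2]>15)&(P2[...,2]<45)
q=P2[m];print(len(q),np.percentile(q,[0,10,50,100],axis=0).round(1))
```

```text
[ 470.32697731 -203.17096112    1.29459534] [-0.16973446 -0.40201361  0.09415422] -0.10840610064956274
303 [(228, [476.0, -197.0, 14.0]), (232, [472.0, -197.0, 13.0]), (236, [470.0, -197.0, 12.0]), (240, [482.0, -197.0, 44.0]), (244, [482.0, -197.0, 48.0]), (248, [482.0, -198.0, 53.0]), (252, [482.0, -198.0, 57.0]), (256, [482.0, -198.0, 61.0]), (260, [482.0, -198.0, 64.0])]
308 [(228, [476.0, -200.0, 13.0]), (232, [473.0, -200.0, 13.0]), (236, [470.0, -200.0, 14.0]), (240, [482.0, -200.0, 44.0]), (244, [482.0, -200.0, 48.0]), (248, [481.0, -200.0, 52.0]), (252, [481.0, -200.0, 56.0]), (256, [482.0, -200.0, 60.0]), (260, [482.0, -200.0, 64.0])]
320 [(228, [476.0, -207.0, 13.0]), (232, [474.0, -208.0, 13.0]), (236, [471.0, -208.0, 14.0]), (240, [482.0, -206.0, 43.0]), (244, [482.0, -206.0, 48.0]), (248, [482.0, -206.0, 53.0]), (252, [482.0, -206.0, 56.0]), (256, [483.0, -206.0, 61.0]), (260, [482.0, -206.0, 64.0])]
325 [(228, [476.0, -211.0, 13.0]), (232, [474.0, -211.0, 13.0]), (236, [470.0, -211.0, 12.0]), (240, [468.0, -211.0, 14.0]), (244, [482.0, -209.0, 48.0]), (248, [482.0, -209.0, 52.0]), (252, [482.0, -208.0, 57.0]), (256, [482.0, -208.0, 61.0]), (260, [482.0, -208.0, 64.0])]
21 [[ 447.1 -206.5   15.1]
 [ 453.  -204.4   15.3]
 [ 470.4 -197.    17. ]
 [ 492.6 -187.6   42.9]]
```

Run:
```python
from h import *
for n in('side','scene'):
    im,d,P,T,f,c=cam(n)
    for X in ([470,-203,1],[470,-203,13],[470,-203,28],[470,-203,43],[470,-203,60]):
        q=T[:3,:3].T@(np.array(X,float)-T[:3,3]); uv=(q[:2]/q[2]*f+[c['cx'],c['cy']]); u,v=uv.round().astype(int)
        print(n,X,u,v,'depth',q[2].round(0),'seen',d[v,u].round(0),P[v,u].round(0),im[v,u])
```

```text
side [470, -203, 1] 344 181 depth 1723.0 seen 1706.0 [ 469. -190.   12.] [6 5 6]
side [470, -203, 13] 344 178 depth 1715.0 seen 1711.0 [ 471. -201.   16.] [16 16 15]
side [470, -203, 28] 345 175 depth 1705.0 seen 1741.0 [ 473. -230.    4.] [81 78 72]
side [470, -203, 43] 345 172 depth 1694.0 seen 1677.0 [ 466. -190.   53.] [13 14 15]
side [470, -203, 60] 345 168 depth 1683.0 seen 1642.0 [ 463. -172.   86.] [5 6 6]
scene [470, -203, 1] 301 183 depth 1579.0 seen 1563.0 [ 475. -193.   13.] [63 64 61]
scene [470, -203, 13] 301 181 depth 1570.0 seen 1577.0 [ 467. -205.    6.] [64 65 63]
scene [470, -203, 28] 301 178 depth 1558.0 seen 1545.0 [ 474. -194.   37.] [90 92 90]
scene [470, -203, 43] 300 175 depth 1546.0 seen 1524.0 [ 480. -191.   59.] [86 88 85]
scene [470, -203, 60] 300 171 depth 1533.0 seen 1506.0 [ 480. -189.   81.] [67 68 66]
```

The reported TCP lies about 41 mm beyond the real fingertips: the side camera sees bare counter at z=28 under the fingers, and the wrist depth puts the tip at about z=42. I open and go lower in steps, watching the force.

>>> step_arm(slide=[[0,0,0],[0,0,0],[0,0,0],[0,0,0],[0,0,0],[0,0,0],[0,0,10],[0,0,18],[0,0,25],[0,0,30],[0,0,30],[0,0,30]], rot=[[0,0,0],[0,0,0],[0,0,0],[0,0,0],[0,0,0],[0,0,0],[0,0,0],[0,0,0],[0,0,0],[0,0,0],[0,0,0],[0,0,0]], grip=[45,45,45,45,45,45,45,45,45,45,45,45])

```text
clock: 11.0
ee_pos: [470.3, -203.3, -28.8]
eef_rot: [[0.999, 0.053, 0.001], [0.053, -0.999, -0.0], [0.001, 0.0, -1.0]]
wrist_force: [0.4, -0.4, 1.1]
opening: 45.0
finger_force: 0.0
```

Run:
```python
from h import *
s=robot.state();print(s['ee_pos'],s['wrist_force'],s['opening'])
im,d,P,T,f,c=cam('wrist')
x0=s['ee_pos'][0]
m=(np.abs(P[...,0]-x0-11.5)<3)&(P[...,2]>-20)&(P[...,2]<45)&(np.abs(np.abs(P[...,1]+203)-28)<14)
q=P[m];print(len(q),np.percentile(q,[0,2,50,98,100],axis=0).round(1).tolist())
```

```text
[ 470.2614826  -203.31372229  -28.84127123] [ 0.37442181 -0.36576813  1.08609425] 45.04163102675453
2290 [[478.8, -245.0, -0.7], [479.0, -242.1, 0.2], [481.0, -224.9, 19.9], [484.5, -163.4, 44.1], [484.8, -161.1, 45.0]]
```

>>> step_arm(slide=[[0,0,3],[0,0,6],[0,0,8],[0,0,8],[0,0,8]], rot=[[0,0,0],[0,0,0],[0,0,0],[0,0,0],[0,0,0]], grip=[45,45,45,45,45])

```text
clock: 11.55
ee_pos: [470.3, -203.2, -36.8]
eef_rot: [[0.999, 0.053, 0.001], [0.053, -0.999, -0.0], [0.001, 0.0, -1.0]]
wrist_force: [0.6, 0.0, -0.6]
opening: 45.3
finger_force: 0.0
```

Run:
```python
from h import *
s=robot.state();print(s['ee_pos'],s['wrist_force'],s['opening'])
im,d,P,T,f,c=cam('wrist')
x0=s['ee_pos'][0]
for u in list(range(262,296,6))+list(range(330,372,6)):
    k=np.where((np.abs(P[:,u,0]-x0-11.5)<3)&(P[:,u,2]<60))[0]; k=k[k>200]
    print(u,len(k),[(v,P[v,u].round(0).tolist()) for v in k[:2]])
```

```text
[ 470.29089947 -203.16868034  -36.76304424] [ 0.55728724  0.00056487 -0.55005674] 45.28995263525697
262 38 [(np.int64(231), [483.0, -175.0, -0.0]), (np.int64(232), [483.0, -175.0, 1.0])]
268 20 [(np.int64(230), [484.0, -178.0, 1.0]), (np.int64(231), [484.0, -178.0, 1.0])]
274 9 [(np.int64(231), [484.0, -181.0, 2.0]), (np.int64(232), [484.0, -181.0, 2.0])]
280 9 [(np.int64(231), [484.0, -185.0, 1.0]), (np.int64(232), [484.0, -185.0, 1.0])]
286 10 [(np.int64(232), [484.0, -188.0, 2.0]), (np.int64(233), [484.0, -188.0, 2.0])]
292 11 [(np.int64(231), [485.0, -191.0, 1.0]), (np.int64(232), [484.0, -191.0, 2.0])]
330 11 [(np.int64(243), [484.0, -211.0, 13.0]), (np.int64(244), [483.0, -211.0, 12.0])]
336 11 [(np.int64(233), [485.0, -215.0, 1.0]), (np.int64(234), [484.0, -215.0, 2.0])]
342 9 [(np.int64(235), [484.0, -218.0, 1.0]), (np.int64(236), [483.0, -218.0, 1.0])]
348 10 [(np.int64(234), [485.0, -221.0, 1.0]), (np.int64(235), [484.0, -221.0, 2.0])]
354 12 [(np.int64(235), [485.0, -225.0, 2.0]), (np.int64(236), [483.0, -225.0, 1.0])]
360 31 [(np.int64(235), [485.0, -228.0, 2.0]), (np.int64(236), [484.0, -228.0, 2.0])]
366 49 [(np.int64(236), [484.0, -231.0, 2.0]), (np.int64(237), [483.0, -231.0, 1.0])]
```

>>> step_arm(slide=[[0,0,1],[0,0,1],[0,0,1],[0,0,1],[0,0,1],[0,0,1],[0,0,1],[0,0,1],[0,0,1]], rot=[[0,0,0],[0,0,0],[0,0,0],[0,0,0],[0,0,0],[0,0,0],[0,0,0],[0,0,0],[0,0,0]], grip=[35,25,18,10,5,5,5,5,5])

```text
clock: 12.5
ee_pos: [472.6, -205.3, -34.7]
eef_rot: [[0.999, 0.052, 0.006], [0.052, -0.999, -0.001], [0.006, 0.002, -1.0]]
wrist_force: [-2.1, 1.0, 21.6]
opening: 18.3
finger_force: 61.1
```

Gripped at 18.3 mm opening and 61 N; the fingertips touch the counter, flush with the underside. I lift straight up.

>>> step_arm(slide=[[0,0,-6],[0,0,-20],[0,0,-60],[0,0,-100],[0,0,-140],[0,0,-170],[0,0,-170],[0,0,-170]], rot=[[0,0,0],[0,0,0],[0,0,0],[0,0,0],[0,0,0],[0,0,0],[0,0,0],[0,0,0]], grip=[5,5,5,5,5,5,5,5])

```text
clock: 13.3
ee_pos: [470.2, -202.7, 132.6]
eef_rot: [[0.999, 0.053, 0.002], [0.053, -0.999, 0.0], [0.002, -0.0, -1.0]]
wrist_force: [-1.1, 0.2, -1.3]
opening: 18.1
finger_force: 58.9
```

```bash
cat >> h.py <<'E'
def spat():
    """spatula end/band/tip in tool frame from wrist cam"""
    im,d,P,T,f,c=cam('wrist'); Tt=np.array(c['T_tool_cam']); s=robot.state()
    Q=(P-s["ee_pos"])@np.array(s["eef_rot"])
    hsv=cv2.cvtColor(im,cv2.COLOR_RGB2HSV).astype(int)
    m=(Q[...,2]>-75)&(Q[...,2]<-20)&(np.abs(Q[...,1])<30)&(Q[...,0]>15)
    q=Q[m]; print("handle ahead of fingers",len(q),np.percentile(q,[1,50,99],axis=0).round(1).tolist())
    for a in (25,35,45): 
        k=q[np.abs(q[:,0]-a)<4]; print(a,k.mean(0).round(1) if len(k) else None)
    m=(Q[...,2]>-75)&(Q[...,2]<0)&(np.abs(Q[...,1])<30)&(Q[...,0]<-50); q=Q[m]; print("blade",len(q),np.percentile(q,[1,50,99],axis=0).round(1).tolist() if len(q) else 0)
    return im
E
python3 - <<'E'
from h import *
s=robot.state();print(s['ee_pos'],s['opening'],s['finger_force'],s['joints'].round(2) if hasattr(s['joints'],'round') else s['joints'])
spat()
tip=np.array([-149,0,-35.])
for th in (0,.55):
  a=np.radians(90);x=np.array([np.cos(a),np.sin(a),0]);z=np.array([0,0,-1.]);G=np.c_[x,np.cross(z,x),z]@Ro.from_rotvec([0,th,0]).as_matrix()
  for h in (130,32):
    X=np.array([603,-162,h])-G@tip; print(th,h,X.round(1)); want(X,90,th)
E
```

```text
[ 470.22636203 -202.65308591  132.58399387] 18.060019567001934 58.90315532684326 [-0.58  0.43  1.15  1.96 -0.45  1.05 -0.75]
handle ahead of fingers 3123 [[15.5, -9.6, -50.0], [35.9, 0.3, -48.6], [52.9, 9.9, -40.0]]
25 [ 25.    0.  -48.7]
35 [ 35.1   0.2 -48.6]
45 [ 45.    0.2 -48.6]
blade 197 [[-58.6, -13.0, -41.4], [-55.7, -0.2, -40.0], [-50.1, 12.7, -38.9]]
0 130 [603. -13.  95.]
slide [143.4, -181.9, 36.7] rot [-0.001, -0.0, -1.517]
0 32 [603. -13.  -3.]
slide [143.5, -181.8, 134.7] rot [-0.001, -0.0, -1.517]
0.55 130 [603.  -16.7 178. ]
slide [143.2, -178.3, -46.3] rot [0.415, 0.439, -1.476]
0.55 32 [603.  -16.7  80. ]
slide [143.2, -178.2, 51.7] rot [0.415, 0.439, -1.476]
```

>>> step_arm(slide=[[143,-178,-46],[143,-178,-46],[143,-178,-46],[143,-178,-46],[143,-178,-46],[143,-178,-46],[143,-178,-46],[143,-178,-46],[143,-178,-46],[143,-178,-46],[143,-178,-46],[143,-178,-46]], rot=[[0.415,0.439,-1.476],[0.415,0.439,-1.476],[0.415,0.439,-1.476],[0.415,0.439,-1.476],[0.415,0.439,-1.476],[0.415,0.439,-1.476],[0.415,0.439,-1.476],[0.415,0.439,-1.476],[0.415,0.439,-1.476],[0.415,0.439,-1.476],[0.415,0.439,-1.476],[0.415,0.439,-1.476]], grip=[5,5,5,5,5,5,5,5,5,5,5,5])

```text
clock: 14.55
ee_pos: [602.6, -19.0, 175.4]
eef_rot: [[0.004, 1.0, -0.001], [0.853, -0.003, 0.522], [0.522, -0.004, -0.853]]
wrist_force: [-0.1, -0.6, -0.8]
opening: 18.3
finger_force: 58.9
```

Run:
```python
from h import *
s=robot.state();print(s['ee_pos'],s['opening'],np.round(s['joints'],2), np.array(s['eef_rot']).round(3).tolist())
print('tip',s['ee_pos']+np.array(s['eef_rot'])@[-147,0,-36.6])
# pot + blade check from side and scene
for n in('side','scene'):
    im,d,P,T,f,c=cam(n)
    m=(np.hypot(P[...,0]-603,P[...,1]+162)<60)&(P[...,2]>44)&(P[...,2]<57); print(n,'pot',cv2.minEnclosingCircle(P[m][:,:2].astype(np.float32)))
    m=(np.hypot(P[...,0]-603,P[...,1]+162)<60)&(P[...,2]>70)&(P[...,2]<200);q=P[m]
    if len(q): print(' blade near pot',len(q),q[q[:,2]<np.percentile(q[:,2],10)].mean(0).round(1))
    o=im
save('scene2.png',o[130:330,200:420])
R=np.array(s['eef_rot']); print('down 98 in tool',(R.T@[0,0,-98]).round(1))
```

```text
[602.63656193 -19.00541927 175.38055234] 18.26031081745547 [-0.14  0.5   0.57  1.66 -0.78  1.39  0.68] [[0.004, 1.0, -0.001], [0.853, -0.003, 0.522], [0.522, -0.004, -0.853]]
tip [ 602.05333322 -163.51548593  129.93761582]
side pot ((606.16748046875, -165.354248046875), 51.40135955810547)
 blade near pot 25 [ 591.9 -162.8  132.2]
scene pot ((599.6810302734375, -162.16761779785156), 49.04098129272461)
 blade near pot 41 [ 607.7 -160.7  130.4]
down 98 in tool [-51.1   0.3  83.6]
```

The blade tip is over the pot's centre, so I dip.

>>> step_arm(slide=[[-12,0,20],[-26,0,43],[-38,0,62],[-47,0,77],[-51,0,83.6],[-51,0,83.6],[-51,0,83.6],[-51,0,83.6],[-51,0,83.6]], rot=[[0,0,0],[0,0,0],[0,0,0],[0,0,0],[0,0,0],[0,0,0],[0,0,0],[0,0,0],[0,0,0]], grip=[5,5,5,5,5,5,5,5,5])

```text
clock: 15.55
ee_pos: [604.4, -18.0, 81.4]
eef_rot: [[-0.001, 1.0, 0.003], [0.853, -0.001, 0.521], [0.521, 0.003, -0.853]]
wrist_force: [0.4, 0.2, -1.8]
opening: 18.2
finger_force: 59.0
```

Run:
```python
from h import *
s=robot.state();print('tip',s['ee_pos']+np.array(s['eef_rot'])@[-147,0,-36.6],s['finger_force'],s['wrist_force'])
```

```text
tip [ 604.42905939 -162.49887181   35.9961414 ] 58.959519267082214 [ 0.37576591  0.20535058 -1.75474171]
```

>>> step_arm(slide=[[-4,0,6.5],[-4,0,6.5],[-4,0,6.5],[-4,0,6.5],[10,0,-16],[30,0,-49],[50,0,-82],[68,0,-111],[68,0,-111]], rot=[[0,0,0],[0,0,0],[0,0,0],[0,0,0],[0,0,0],[0,0,0],[0,0,0],[0,0,0],[0,0,0]], grip=[5,5,5,5,5,5,5,5,5])

```text
clock: 16.45
ee_pos: [606.1, -18.2, 216.1]
eef_rot: [[-0.005, 1.0, 0.009], [0.853, -0.0, 0.521], [0.521, 0.011, -0.853]]
wrist_force: [-0.3, -0.3, -1.0]
opening: 18.2
finger_force: 59.0
```

Run:
```python
from h import *
s=robot.state();print(s['ee_pos'],s['finger_force'])
spat()
bowl('side',[521,226]);bowl('scene',[521,226])
# CoM tool (-27,0): tip toward -y => TCP = bowl + 27 in +y ; underside z=TCP+36.6
want([521,226+27,130],90)
```

```text
[606.11474193 -18.21593333 216.06176542] 58.96221399307251
handle ahead of fingers 3187 [[15.5, -7.7, -51.1], [36.5, 2.2, -49.7], [53.8, 11.8, -40.8]]
25 [ 25.1   1.9 -49.8]
35 [ 35.1   2.1 -49.7]
45 [ 45.    2.2 -49.7]
blade 186 [[-58.0, -11.0, -42.5], [-55.1, 1.8, -41.2], [-50.2, 14.7, -40.0]]
side bowl [522.4 225.5  46.2] 636
scene bowl [519.8 227.4  44.5] 584
slide [188.6, -81.8, 209.1] rot [0.0, -0.549, 0.0]
```

>>> step_arm(slide=[[189,-83,209],[189,-83,209],[189,-83,209],[189,-83,209],[189,-83,209],[189,-83,209],[189,-83,209],[189,-83,209],[189,-83,209],[189,-83,209]], rot=[[0,-0.549,0],[0,-0.549,0],[0,-0.549,0],[0,-0.549,0],[0,-0.549,0],[0,-0.549,0],[0,-0.549,0],[0,-0.549,0],[0,-0.549,0],[0,-0.549,0]], grip=[5,5,5,5,5,5,5,5,5,5])

```text
clock: 17.6
ee_pos: [521.7, 250.0, 130.8]
eef_rot: [[0.005, 1.0, 0.002], [1.0, -0.005, -0.001], [-0.001, 0.002, -1.0]]
wrist_force: [-0.2, -0.8, -0.8]
opening: 18.4
finger_force: 59.0
```

```bash
cat >> h.py <<'E'
def blade(n):
    """bright blade points seen by a fixed cam, above z 80, in TCP-relative box"""
    s=robot.state(); im,d,P,*_=cam(n); hsv=cv2.cvtColor(im,cv2.COLOR_RGB2HSV).astype(int)
    e=np.array(s["ee_pos"]); Q=(P-e)@np.array(s["eef_rot"])
    m=(np.abs(Q[...,2]+38)<14)&(np.abs(Q[...,1])<25)&(Q[...,0]<-50)&(Q[...,0]>-175); q=Q[m]
    if len(q)>5:print(n,"blade tool",len(q),q.mean(0).round(1),"xmin",np.percentile(q[:,0],[1,3]).round(1),"z slope",np.polyfit(q[:,0],q[:,2],1).round(3))
    y=Q[m|((np.abs(Q[...,2]+43)<14)&(np.abs(Q[...,1])<25)&(Q[...,0]<0)&(Q[...,0]>-60))&(hsv[...,0]>18)&(hsv[...,0]<35)&(hsv[...,1]>90)]
    m2=(np.abs(Q[...,2]+43)<14)&(np.abs(Q[...,1])<25)&(np.abs(Q[...,0]+30)<30)&(hsv[...,0]>18)&(hsv[...,0]<35)&(hsv[...,1]>90)
    if m2.sum(): print(" band tool",m2.sum(),Q[m2].mean(0).round(1))
    return im
E
python3 - <<'E'
from h import *
s=robot.state();print(s['ee_pos'],np.array(s['eef_rot']).round(3).tolist(),np.round(s['joints'],2))
spat(); i1=blade('side'); i2=blade('scene')
save('over.png',np.hstack([i1[140:330,200:440],i2[140:330,240:480]]))
want([521,253,70],90)
E
```

```text
[521.68460799 249.95139803 130.79251932] [[0.005, 1.0, 0.002], [1.0, -0.005, -0.001], [-0.001, 0.002, -1.0]] [-1.    0.38  0.6   1.8  -0.25  1.03 -0.3 ]
handle ahead of fingers 3064 [[15.4, -8.9, -48.8], [35.4, 1.0, -47.3], [51.9, 10.6, -38.6]]
25 [ 25.    0.7 -47.4]
35 [ 35.    0.9 -47.3]
45 [ 45.    0.8 -47.3]
blade 204 [[-60.0, -12.3, -39.9], [-56.8, 0.5, -38.7], [-50.4, 13.3, -37.5]]
side blade tool 79 [-114.1   -6.2  -39. ] xmin [-148.5 -147.4] z slope [-2.0000e-03 -3.9216e+01]
 band tool 5 [-23.8   6.4 -47. ]
scene blade tool 280 [-98.6  -1.4 -36.7] xmin [-145.7 -143.6] z slope [-2.0000e-03 -3.6924e+01]
slide [2.0, -0.7, 61.0] rot [0.002, 0.0, -0.004]
```

View pics/over.png

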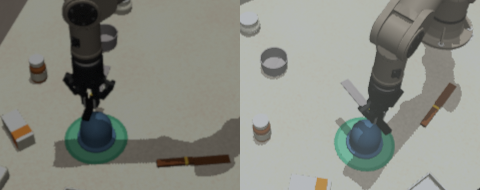

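The bowl is on the mat and the spatula hangs level across it with the blade pointing away from the tray. I lower it almost to the dome.

>>> step_arm(slide=[[3.5,-1.2,15],[3.5,-1.2,35],[3.5,-1.2,52],[3.5,-1.2,62],[3.5,-1.2,68],[3.5,-1.2,70],[3.5,-1.2,70],[3.5,-1.2,70]], rot=[[0.002,0,-0.004],[0.002,0,-0.004],[0.002,0,-0.004],[0.002,0,-0.004],[0.002,0,-0.004],[0.002,0,-0.004],[0.002,0,-0.004],[0.002,0,-0.004]], grip=[5,5,5,5,5,5,5,5])

```text
clock: 18.55
ee_pos: [520.3, 256.5, 61.4]
eef_rot: [[-0.003, 1.0, 0.001], [1.0, 0.003, 0.0], [0.0, 0.001, -1.0]]
wrist_force: [-0.4, -0.4, -1.2]
opening: 18.2
finger_force: 59.0
```

>>> step_arm(slide=[[0,0,1],[0,0,2],[0,0,3],[0,0,3],[0,0,3]], rot=[[0,0,0],[0,0,0],[0,0,0],[0,0,0],[0,0,0]], grip=[5,5,5,5,5])

```text
clock: 19.05
ee_pos: [519.7, 256.2, 57.7]
eef_rot: [[-0.004, 1.0, -0.001], [1.0, 0.004, -0.0], [-0.0, -0.001, -1.0]]
wrist_force: [-0.1, -0.2, -0.6]
opening: 18.5
finger_force: 59.0
```

>>> step_arm(slide=[[-2.5,0.7,0],[-2.5,0.7,1],[-2.5,0.7,2],[-2.5,0.7,2],[-2.5,0.7,2]], rot=[[0,0,0],[0,0,0],[0,0,0],[0,0,0],[0,0,0]], grip=[5,5,5,5,5])

```text
clock: 19.55
ee_pos: [520.6, 253.4, 55.9]
eef_rot: [[-0.003, 1.0, -0.0], [1.0, 0.003, -0.001], [-0.001, -0.0, -1.0]]
wrist_force: [-0.4, -0.7, 0.6]
opening: 17.9
finger_force: 59.4
```

>>> step_arm(slide=[[0,0,1],[0,0,1],[0,0,1]], rot=[[0,0,0],[0,0,0],[0,0,0]], grip=[5,5,5])

```text
clock: 19.85
ee_pos: [520.6, 253.5, 55.6]
eef_rot: [[-0.003, 1.0, -0.0], [1.0, 0.003, -0.0], [-0.0, -0.0, -1.0]]
wrist_force: [-1.4, -2.1, 7.9]
opening: 17.9
finger_force: 60.1
```

>>> step_arm(slide=[[0,0,-0.8],[0,0,-0.8],[0,0,-0.8]], rot=[[0,0,0],[0,0,0],[0,0,0]], grip=[5,5,5])

```text
clock: 20.15
ee_pos: [520.6, 253.5, 55.8]
eef_rot: [[-0.003, 1.0, -0.0], [1.0, 0.003, -0.0], [-0.0, -0.0, -1.0]]
wrist_force: [-1.0, -1.3, 6.1]
opening: 18.1
finger_force: 59.7
```

Run:
```python
from h import *
s=robot.state();print(s['ee_pos'],s['wrist_force'])
blade('side');blade('scene');bowl('side',[521,226]);bowl('scene',[521,226]);spat()
```

```text
[520.62371415 253.49201617  55.80396047] [-1.03625174 -1.25462093  6.08469979]
side blade tool 67 [-120.3   -6.4  -39.9] xmin [-149.2 -147.6] z slope [ 1.0000e-03 -3.9738e+01]
 band tool 4 [-23.5   5.8 -48.1]
scene blade tool 262 [-97.9  -1.4 -37.7] xmin [-145.5 -143.3] z slope [ 4.0000e-03 -3.7351e+01]
side bowl [522.3 225.5  46. ] 298
scene bowl [518.3 226.7  46.5] 231
handle ahead of fingers 3072 [[15.4, -8.8, -48.7], [35.4, 1.0, -47.2], [52.1, 10.6, -38.7]]
25 [ 25.1   0.7 -47.4]
35 [ 35.    1.  -47.3]
45 [ 45.1   1.  -47.1]
blade 246 [[-59.1, -14.8, -40.9], [-55.6, 1.1, -39.4], [-50.3, 16.8, -23.0]]
```

>>> step_arm(slide=[[0,0,-0.7],[0,0,-0.7],[0,0,-0.7],[0,0,-0.7],[0,0,-0.7],[0,0,-0.7],[0,0,-0.7],[0,0,-0.7],[0,0,-0.7]], rot=[[0,0,0],[0,0,0],[0,0,0],[0,0,0],[0,0,0],[0,0,0],[0,0,0],[0,0,0],[0,0,0]], grip=[5,5,17,21,26,32,40,46,46])

```text
clock: 21.3
ee_pos: [520.3, 253.8, 56.2]
eef_rot: [[-0.004, 1.0, -0.0], [1.0, 0.004, -0.0], [-0.0, -0.0, -1.0]]
wrist_force: [0.3, -0.9, 0.2]
opening: 46.0
finger_force: 0.0
```

Run:
```python
from h import *
s=robot.state();print(s['ee_pos'],s['wrist_force'],s['opening'])
blade('side');blade('scene');spat()
```

```text
[520.34683939 253.79034799  56.17325491] [ 0.29435146 -0.93323751  0.20456315] 46.04460217332992
side blade tool 62 [-128.    -5.5  -42.7] xmin [-149.7 -148.8] z slope [  0.09  -31.196]
 band tool 20 [-24.8   0.5 -47. ]
scene blade tool 265 [-97.7  -1.2 -39.6] xmin [-145.1 -143. ] z slope [  0.041 -35.605]
handle ahead of fingers 3000 [[15.6, -9.1, -46.9], [35.4, 0.5, -45.1], [52.4, 10.3, -37.0]]
25 [ 25.    0.5 -45.6]
35 [ 35.    0.8 -45.1]
45 [ 45.1   0.6 -44.7]
blade 286 [[-58.4, -25.0, -41.2], [-54.9, 1.1, -39.8], [-50.2, 27.1, -15.7]]
```

It is balanced with a tilt of about 3°. I withdraw straight up.

>>> step_arm(slide=[[0,0,0],[0,0,-5],[0,0,-15],[0,0,-30],[0,0,-55],[0,0,-90],[0,0,-130],[0,0,-160],[0,0,-160],[0,0,-160],[0,0,-160]], rot=[[0,0,0],[0,0,0],[0,0,0],[0,0,0],[0,0,0],[0,0,0],[0,0,0],[0,0,0],[0,0,0],[0,0,0],[0,0,0]], grip=[46,46,46,46,46,46,46,46,46,46,46])

```text
clock: 22.55
ee_pos: [519.7, 253.5, 215.6]
eef_rot: [[-0.003, 1.0, -0.002], [1.0, 0.003, -0.001], [-0.001, -0.002, -1.0]]
wrist_force: [0.0, -0.0, -0.5]
opening: 46.2
finger_force: 0.0
```

Run:
```python
from h import *
def slope():
    im,d,P,*_=cam('wrist'); hsv=cv2.cvtColor(im,cv2.COLOR_RGB2HSV).astype(int)
    # handle + blade top: points z 85..115 close to line x=520
    m=(P[...,2]>75)&(P[...,2]<125)&(np.abs(P[...,0]-520)<9)&(P[...,1]<312)
    q=P[m]; h=q[(q[:,1]>255)]; print('handle',len(h),np.polyfit(h[:,1],h[:,2],1).round(3),h[:,1].max().round(1))
    return im
for i in range(6): im=slope()
a=cam('side')[0]; b=cam('scene')[0]; bowl('side',[521,226]);bowl('scene',[521,226])
save('fin.png',np.hstack([cv2.resize(x,None,fx=2,fy=2,interpolation=cv2.INTER_CUBIC) for x in (a[180:330,230:430],b[150:300,260:460])]))
```

```text
handle 880 [-4.50000e-02  1.14194e+02] 305.8
handle 851 [-5.00000e-02  1.15752e+02] 305.9
handle 873 [-6.20000e-02  1.18863e+02] 306.0
handle 889 [-5.90000e-02  1.18138e+02] 306.0
handle 870 [-5.40000e-02  1.16684e+02] 305.9
handle 851 [-4.40000e-02  1.14055e+02] 305.8
side bowl [522.7 225.1  46.6] 422
scene bowl [519.5 227.4  44.9] 315
```

View pics/fin.png

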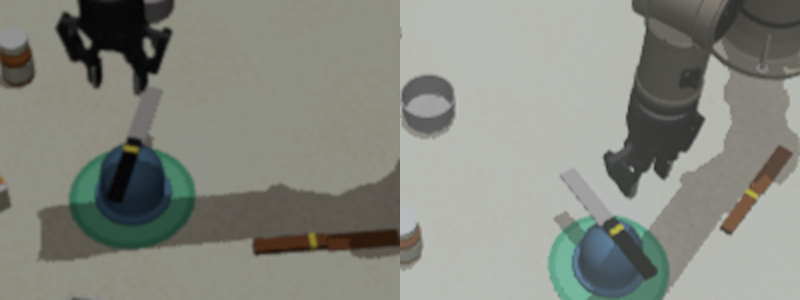

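The spatula lies balanced across the bowl, with the yellow band at (130,148) and (617,230). It tilts about 3° with slight, slow rocking, and the gripper is clear. I hand in.

```bash
python3 -c "
from rig import robot
print(robot.finish_job())"
```

```text
the job is handed in; nothing more can be done
None
```

The job is handed in: the bowl stands on the mat about 3 mm from its centre, and the spatula, dipped in the pot, lies balanced across the bowl with about 3° tilt and slight rocking. The arm touches nothing, and no verdict came back.

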